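# Clamp a shear blade with strap and wing nut

## Task

Get the shear blade held for honing: with a fingertip, push the clamp's swing strap over the blade until it rests against its stop pin, then push the wings of the loose wing nut round clockwise, stroke after stroke, until the nut is fully tight. Only push: do not grip or force nut or strap, do not shift or lift the blade, leave the other things on the bench where they are, and finish clear of the clamp.

Things in the scene. Friction and masses are not known exactly. Their poses are not given: they have to be found in the camera images.
- clamp: Blade clamp: heavy grey steel block with an upright stud; it does not slide. Origin on the bench below the stud's axis, z up. Top face 30 mm up, x -73 to +45 mm, y -73 to +73 mm. The blade lies along its y at x = -48 mm, against a 3 mm high rib on the stud side. A stop pin (8 mm across, 16 mm above the top face) stands at x -30, y +17 mm.
- strap (a joint): Clamp strap: dark steel bar 26 mm wide, 12 thick, swinging about the stud under the nut; rounded nose 65 mm from the axis, heel 22 mm. 0 = home: nose along the clamp's -x, over the blade, side against the pin. Grows (rad) as it swings off the blade, anticlockwise from above, towards the clamp's -y, to 1.9; at the start 0.7 to 1.4. Drags 0.05 N m (1 N at the nose), stays where left.
- strap_nose (a point): On the strap's top face, on its centre line, 52 mm from the stud's axis. The top is 48 mm above the bench when clamped, up to 2 mm higher when slack. The underside is 12 mm lower (14 mm at the white pad).
- strap_bar: The strap's bar with the white plastic pad (18 x 22 mm, 2 mm thick) under its nose, which bears on the blade. Origin on the stud's axis at the bar's underside; turns with the strap, whose nose is along its -x.
- wing_nut (a joint): Steel wing nut on the stud, on top of the strap. Value in rad, grows as it turns clockwise seen from above; 9.42 = fully tight, beyond which the wings only give springily (1.2 N m per rad); at the start 1.2 to 5.0. Runs loosely (0.03 N m, about 1.5 N at a wing), stays where left, sinks 1.5 mm a turn together with strap and washer.
- nut_wings: The nut itself with its two opposite wings. Origin on the stud's axis at the nut's underside, 2.5 mm above the strap's top (50 mm above the bench when tight); x along the wings, z up. Wings 5 mm thick, reaching 28 mm either side of the axis, tops 29 mm above this origin; outside 18 mm they start 14 mm above it or lower. Hub 25 mm across, 14 tall; the stud ends below 22 mm.
- wing_tip (a point): Point in the outer part of one wing: 22 mm from the axis, 20 mm above the underside of the nut, mid thickness.
- shear_half: Loose half of a pair of hairdressing shears, steel, lying flat on the clamp: blade 12 mm wide and 4 mm thick, its tip towards the clamp's -y, finger ring overhanging the clamp's +y edge, 175 mm over all. Origin under the part of the blade where the strap bears.
- mate_half: Bystander: the other half of the same shears, lying flat on the bench beside the clamp, 175 mm long, 5 mm thick. Origin under the middle of its blade.
- hone_block: Bystander: brass-coloured honing block 28 x 90 x 26 mm lying behind the clamp. Origin at the centre of its underside.
- case: Bystander: small clear and white plastic screw case 42 x 54 x 15 mm. Origin at the centre of its underside.
- screwdriver: Bystander: screwdriver about 150 mm long lying on the bench in front of the clamp. Origin under its middle.
- stone_box: Bystander: blue sharpening-stone box 192 x 77 x 52 mm. Origin at the centre of its underside.
- spray: Bystander: green trigger spray bottle, 86 mm across and 221 mm tall. Origin at the centre of its underside.
- oil: Bystander: small white oil bottle, 36 mm across and 85 mm tall. Origin at the centre of its underside.
Not all that is in view belongs to the job. What is shaped like the shear_half but black, red or yellow is not meant.

How it is judged:
By the outcome, as a careful person would: the job done as asked, in the order asked, and still so for the second after the job is handed in, with the robot touching nothing.
It also fails if it takes over 64 s, if anything falls off the work surface, if the arm or the gripper's body presses on something with over 40 N, if the wrist force passes 120 N, or if a joint passes its speed limit or range.

## Robot

A 6-joint arm with a two-finger parallel gripper is mounted at the origin on the work surface. World frame = base frame: x ahead of the robot, y to its left, z up, the work surface at z = 0. Lengths are in m, angles in degrees, forces in N, time in s.
With the tool pointing down it reaches from about 0.325 to 0.9 m from the base axis. Payload 3.5 kg.
Tool frame: the origin (TCP) lies at the very end of the fingers, on their centre line; the grasp point (between the pads) lies 19 mm behind it; z points along the fingers, y is the direction in which the jaws open and shut (so a half turn about z gives the same grasp; the last joint's range is limited). The gripper opens to 85 mm and grips with 20 to 120 N. Pads are 22 mm wide; open, the fingers measure 114 mm over their backs; the gripper's body (76 mm by 85 mm) begins 54 mm behind the grasp point. The pads swing forward as they close: fully open they stand 13 mm farther back than shut.
Start: joints at [-79.549, 15.837, -1.513, 72.651, 0, 84.076], TCP at [0.176, -0.6, 0.231] pointing down, gripper open.
Joint ranges: [-178.77, 178.77], [-48.84, 107.48], [-61.69, 71.31], [-111.58, 123.2], [-90, 87.43], [-180, 180]. Speed limits (degrees/s): [147.25, 147.25, 180, 180, 180, 180].

## Interface

Orientations are given as [roll, pitch, yaw] about the fixed x, y, z axes, in that order (R = Rz(yaw) Ry(pitch) Rx(roll)).
In Python, from bench import env gives the robot as it stands.
- The arm moves only by the tool step_arm, never from a script. Its argument "steps" is a list of rows, each a list of 7 numbers: the shift along the tool's x, y, z in units of 30 mm (1.0 is 30 mm), then the turn, a rotation vector about the tool's x, y, z in units of 5 degrees (1.0 is 5 degrees), then the closure, from -1 (fully open) to 1 (shut). In form: [[dx, dy, dz, rx, ry, rz, claw], ...]. A call has 1 to 8 rows; each row shifts and turns the commanded pose from where the row before left it, along the tool's axes as they then stand; what a row does not reach is not made up. A row lasts 1/12 s, in which the tool goes at most 41.7 mm and 7.16 degrees, less where a joint would pass 70% of its speed; a pose out of reach is approached as far as the arm can. A call is refused whole if a number of a shift passes 1 or a number of a turn 1, either way. A call with a gripper value outside its range is refused whole. The fingers move at their own pace and stop on an object; "newtons" is the grip in N (left out, the last holds). Time passes only in rows, so rows that do not move let the fingers close. It gives the time, the measured TCP pose, the force and the opening at its end, in the units of the state.
- env.observe(): the state, without advancing time (a new reading comes with each control period).
- env.get_image(name): name is "scene" or "top" or "wrist"; returns the picture (420x560x3 uint8, blue, green, red); there is no depth.
- env.calibration(name): a dict with "vertical_fov" (degrees; the focal length in pixels is half the picture's height over the tangent of half this angle, whatever the lens; pixels are square), "cx", "cy" (the principal point, pixels), "D" ([k1, k2, p1, p2, k3] as OpenCV has them; the pictures are not rectified), "rvec" (rotation vector, rad) and "tvec" (3), from world to camera coordinates, as OpenCV has them. Camera axes: x right, y down, z forward; pixel columns grow to the right and rows downward; lengths in m; the calibration is good to about 2 mm. A picture is of the moment at which its call begins: read the wrist's pose just before it. calibration takes no time and is no camera call; for the wrist camera it gives the pose at the moment of the call.
- env.hand_in(): hands the job in, once; it reports no verdict.
The state is a dict: "t": time; "q": joint angles; "dq": joint speeds; "tau": joint torques, N m; "tool_pos": TCP position; "ee_rot": TCP orientation; "wrist_force": force on the tool from outside, world axes, zero at the start; "moment": the same for the moment, N m; "width": finger opening in m.
Only numpy, scipy, OpenCV 4.12 (cv2) and the standard library are available. Lean on these libraries where they do the work, as an engineer would, in place of code of your own. Each camera call takes 0.05 s, during which the arm holds its last target.

## Working session

There is one attempt and no reset: what is moved stays moved. The work goes in short steps, Python scripts to look and compute and a tool call to move; the robot and the scene stay as the last step left them, time stands still between calls to the robot, and variables do not carry over. Pictures are saved under pics/ and viewed, and the job is handed in when it is done.

Besides the shell and the picture viewer there is one more tool, called after "Request:" as name(argument=value, ...) on one line, values as JSON. step_arm: Moves the arm, as the interface text tells. Its arguments: {"type":"object","properties":{"steps":{"type":"array","items":{"type":"array","items":{"type":"number"}}},"newtons":{"type":"number"}},"required":["steps"]}

```bash
ls; mkdir -p pics; python3 - <<'E'
from bench import env
import cv2,json
s=env.observe();print(s)
for n in ("scene","top","wrist"):
    print(n,env.calibration(n))
    cv2.imwrite(f"pics/{n}0.png",env.get_image(n))
E
```

```text
pics
{'t': 0.0, 'q': array([-7.95496003e+01,  1.58789225e+01, -1.60034840e+00,  7.26488877e+01,
       -5.20448673e-05,  8.40763123e+01]), 'dq': array([ 0.16570298,  0.02997174, -0.05905399, -0.03054671,  0.03994007,
       -0.03140588]), 'tau': array([-2.36213928e-04, -4.45508230e+01,  2.95204550e+01,  1.65306882e-02,
       -8.90044748e-05, -3.01532026e-06]), 'tool_pos': array([ 0.17604595, -0.59887233,  0.23013188]), 'ee_rot': array([-1.79872520e+02, -1.31746669e-02,  1.63740728e+01]), 'wrist_force': array([ 0.22350623,  0.34854618, -0.07286105]), 'moment': array([ 0.00320826, -0.07537167,  0.04163733]), 'width': 0.08537686404494248}
scene {'vertical_fov': 56.37479935827513, 'cx': 278.4159364591258, 'cy': 204.56324671728908, 'D': array([0.0272113, 0.       , 0.       , 0.       , 0.       ]), 'rvec': array([ 2.39977374,  1.00794704, -0.30794342]), 'tvec': array([-0.32458222, -0.26186702,  1.42176935])}
top {'vertical_fov': 52.09725362736471, 'cx': 283.0978550182714, 'cy': 213.6783384008235, 'D': array([0.02211767, 0.        , 0.        , 0.        , 0.        ]), 'rvec': array([ 2.15753346, -2.1966229 ,  0.05574293]), 'tvec': array([0.0154864 , 0.463629  , 1.25164936])}
wrist {'vertical_fov': 67.28092796884809, 'cx': 278.2129219870862, 'cy': 206.4333226317923, 'D': array([-0.03690482,  0.        ,  0.        ,  0.        ,  0.        ]), 'rvec': array([-2.32068961,  1.73717331,  0.25669397]), 'tvec': array([-0.62498884, -0.03640351,  0.3795489 ])}
```

View pics/scene0.png

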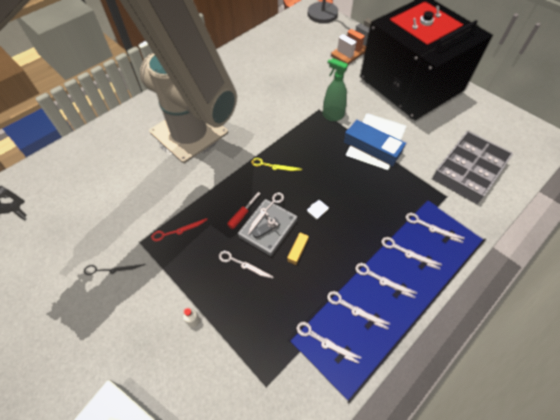

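View pics/top0.png

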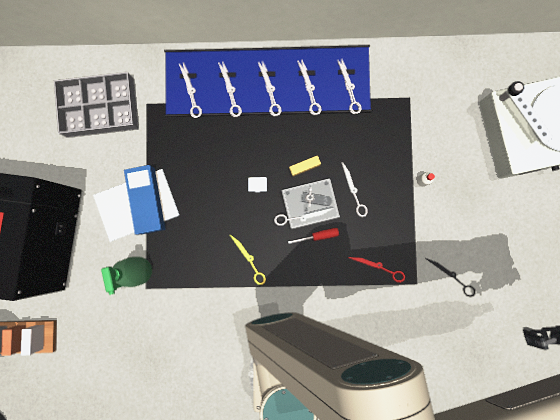

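View pics/wrist0.png

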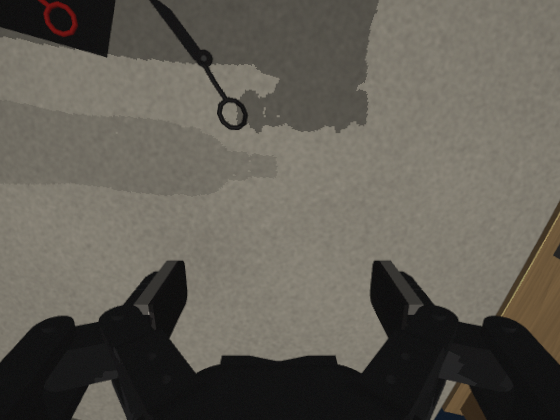

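The top view shows the clamp as a grey square at about (311,203), and the scene view has it at (268,226). The blade's ring is at top (281,219). The white half at top (355,190) is the mate. Yellow (248,260), red (378,267), black (450,276) and the five on the blue cloth are decoys.

```bash
cat > h.py <<'E'
import numpy as np,cv2
from bench import env
def K(c,h=420):
    f=h/2/np.tan(np.radians(c["vertical_fov"])/2)
    return np.array([[f,0,c["cx"]],[0,f,c["cy"]],[0,0,1.]])
def ray(c,uv):
    p=cv2.undistortPoints(np.array(uv,float).reshape(-1,1,2),K(c),c["D"]).reshape(-1,2)
    R=cv2.Rodrigues(c["rvec"])[0]
    d=np.c_[p,np.ones(len(p))]@R
    return -R.T@c["tvec"],d
def plane(c,uv,z):
    o,d=ray(c,uv); return o+d*((z-o[2])/d[:,2])[:,None]
def proj(c,P): return cv2.projectPoints(np.array(P,float).reshape(-1,1,3),c["rvec"],c["tvec"],K(c),c["D"])[0].reshape(-1,2)
def crop(im,x0,y0,x1,y1,k,name):
    cv2.imwrite(name,cv2.resize(im[y0:y1,x0:x1],None,fx=k,fy=k,interpolation=cv2.INTER_CUBIC))
E
python3 - <<'E'
from h import *
crop(cv2.imread("pics/top0.png"),260,140,380,250,6,"pics/topc.png")
crop(cv2.imread("pics/scene0.png"),210,180,330,290,6,"pics/scenec.png")
E
```

```text
(no output)
```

View pics/topc.png

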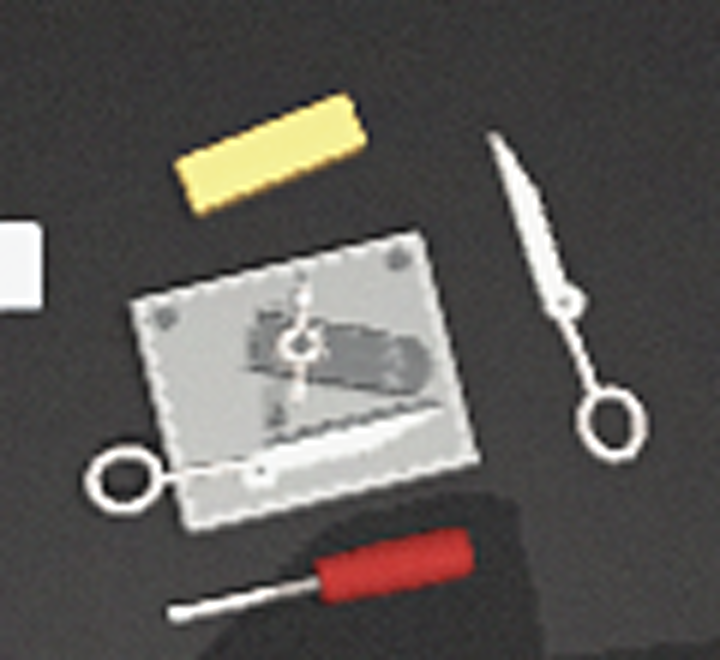

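View pics/scenec.png

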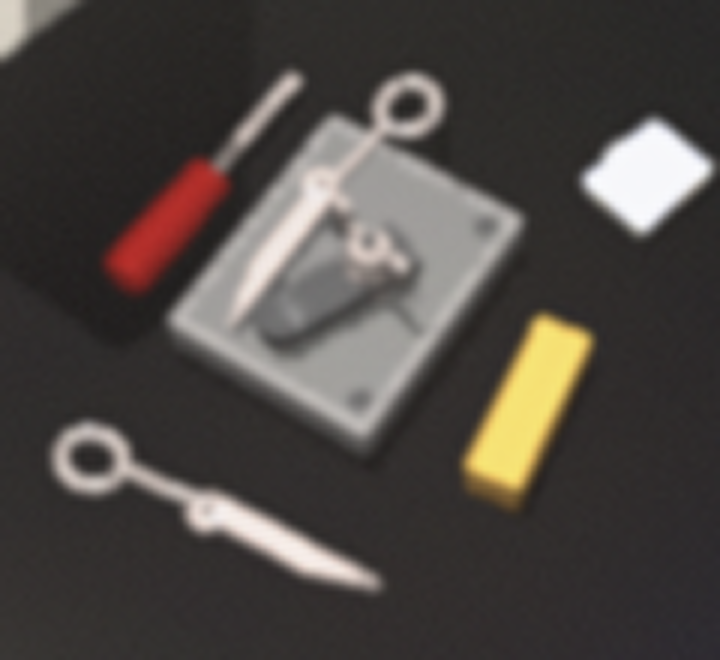

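```bash
python3 - <<'E'
from h import *
t=env.calibration("top");s=env.calibration("scene")
T=lambda L:[(260+x/6-.4,140+y/6-.4) for x,y in L]
S=lambda L:[(210+x/6-.4,180+y/6-.4) for x,y in L]
# order: (+x,-y),(+x,+y),(-x,+y),(-x,-y)
P=plane(t,T([(418,232),(132,298),(188,530),(480,460)]),.03)
Q=plane(s,S([(365,432),(524,216),(335,115),(170,318)]),.03)
loc=np.array([(45,-73),(45,73),(-73,73),(-73,-73)])/1e3
for n,A in(("top",P),("scene",Q)):
    B=A[:,:2];lc=loc-loc.mean(0);Bc=B-B.mean(0)
    a=np.arctan2((lc[:,0]*Bc[:,1]-lc[:,1]*Bc[:,0]).sum(),(lc*Bc).sum())
    R=np.array([[np.cos(a),-np.sin(a)],[np.sin(a),np.cos(a)]])
    o=B.mean(0)-R@loc.mean(0)
    print(n,np.degrees(a),o,(B-(loc@R.T+o)).round(4).tolist())
print("stud top",plane(t,T([(301,345)]),.072),plane(s,S([(367,240)]),.072))
print("wings top",plane(t,T([(302,288),(299,395)]),.076))
print("nose",plane(t,T([(412,362)]),.048), plane(s,S([(285,330)]),.048))
o,d=ray(t,[(0,0)]);print(o); print(ray(s,[(0,0)])[0])
E
```

```text
top 12.549285341455223 [ 0.50668128 -0.07009193] [[-0.0022, 0.0015], [-0.0001, -0.0009], [0.0013, -0.0005], [0.001, -0.0001]]
scene 12.56527644416924 [ 0.50579513 -0.06745939] [[-0.0019, 0.001], [-0.0009, -0.0007], [0.0021, -0.0011], [0.0007, 0.0008]]
stud top [[ 0.50547378 -0.0699756   0.072     ]] [[ 0.50583188 -0.06983741  0.072     ]]
wings top [[ 0.53194954 -0.07084152  0.076     ]
 [ 0.48151766 -0.06835193  0.076     ]]
nose [[ 0.49882674 -0.1240307   0.048     ]] [[ 0.50383409 -0.12364851  0.048     ]]
[ 0.37556853 -0.01526708  1.28083293]
[ 0.94103857 -0.44995769  1.05230249]
```

```bash
cat >> h.py <<'E'
from scipy.spatial.transform import Rotation as Ro
A=np.radians(12.55); C0=np.array([.506,-.069,0]); RC=Ro.from_euler('z',A).as_matrix()
def w2c(p): return (np.atleast_2d(p)-C0)@RC
def c2w(p): return np.atleast_2d(p)@RC.T+C0
def st():
    s=env.observe(); print("t%.2f clamp-mm"%s["t"],(w2c(s["tool_pos"])[0]*1e3).round(1),"rot",s["ee_rot"].round(2),"Fc",(s["wrist_force"]@RC).round(2),"M",s["moment"].round(2),"w",round(s["width"],4)); return s
def todelta(pc_mm):
    s=env.observe(); R=Ro.from_euler('xyz',s["ee_rot"],degrees=True).as_matrix()
    d=(c2w(np.array(pc_mm)/1e3)[0]-s["tool_pos"])@R/.03
    print("units tool",d.round(3))
E
python3 - <<'E'
from h import *
s=st()
c=env.calibration("wrist");o,d=ray(c,[(c["cx"],c["cy"])])
R=Ro.from_euler('xyz',s["ee_rot"],degrees=True).as_matrix()
print("cam in tool",(o-s["tool_pos"])@R, "axis",d@R)
todelta([-20,0,230])
E
```

```text
t0.15 clamp-mm [-437.2 -445.7  230.4] rot [-1.799e+02 -1.000e-02  1.637e+01] Fc [-0.1  -0.01  0.72] M [-0.01  0.02  0.03] w 0.0854
cam in tool [ 0.07365941  0.00114563 -0.14258617] axis [[-2.86960418e-01 -3.12366130e-05  9.57942439e-01]]
units tool [ 14.867 -13.896   0.04 ]
```

Request:
step_arm(steps=[[0.9,-0.85,0,0,0,0.77,1],[1,-0.9,0,0,0,0,1],[1,-0.9,0,0,0,0,1],[1,-0.9,0,0,0,0,1],[1,-0.9,0,0,0,0,1],[1,-0.9,0,0,0,0,1],[1,-0.9,0,0,0,0,1],[1,-0.9,0,0,0,0,1]])

```text
t: 0.82
tool_pos: [0.3594, -0.3356, 0.2311]
ee_rot: [-180.0, -0.0, 12.5]
wrist_force: [0.7, -0.5, 0.1]
width: 0.0001
```

```bash
python3 -c "
from h import *
st();todelta([10,0,200])"
```

```text
t0.82 clamp-mm [-201.  -228.4  231.1] rot [-179.99   -0.     12.5 ] Fc [ 0.54 -0.62  0.12] M [-0.01 -0.06 -0.  ] w 0.0001
units tool [ 7.026 -7.62   1.039]
```

Request:
step_arm(steps=[[0.9,-0.95,0.1,0,0,0,1],[0.9,-0.95,0.15,0,0,0,1],[0.9,-0.95,0.15,0,0,0,1],[0.9,-0.95,0.15,0,0,0,1],[0.9,-0.95,0.15,0,0,0,1],[0.9,-0.95,0.15,0,0,0,1],[0.7,-0.9,0.15,0,0,0,1],[0,0,0,0,0,0,1]])

```text
t: 1.48
tool_pos: [0.4958, -0.0995, 0.2001]
ee_rot: [-179.8, -0.0, 12.9]
wrist_force: [-0.4, -0.2, -0.9]
width: 0.0002
```

```bash
python3 -c "
from h import *
st();cv2.imwrite('pics/w1.png',env.get_image('wrist'))"
```

```text
t1.48 clamp-mm [-16.6 -27.5 200.1] rot [-179.82   -0.     12.9 ] Fc [-0.46 -0.08 -0.89] M [ 0.    0.08 -0.03] w 0.0002
```

View pics/w1.png

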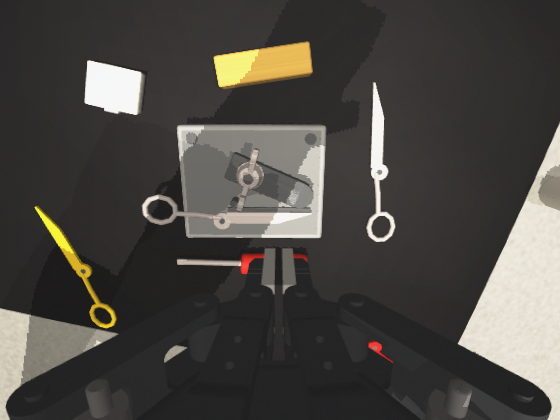

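```bash
python3 -c "
from h import *
import pickle
st();c=env.calibration('wrist');im=env.get_image('wrist');cv2.imwrite('pics/w2.png',im);pickle.dump(c,open('w2.pkl','wb'))
st()
crop(im,130,110,340,270,3.7,'pics/w2c.png')"
```

```text
t1.53 clamp-mm [-17.9 -29.5 200.4] rot [-1.7994e+02  7.0000e-02  1.2830e+01] Fc [-0.01 -0.53 -0.12] M [-0.04  0.01  0.05] w -0.0002
t1.58 clamp-mm [-18.6 -30.9 200.7] rot [-1.7998e+02  8.0000e-02  1.2700e+01] Fc [0.08 0.12 0.36] M [ 0.01 -0.03 -0.02] w 0.0
```

View pics/w2c.png

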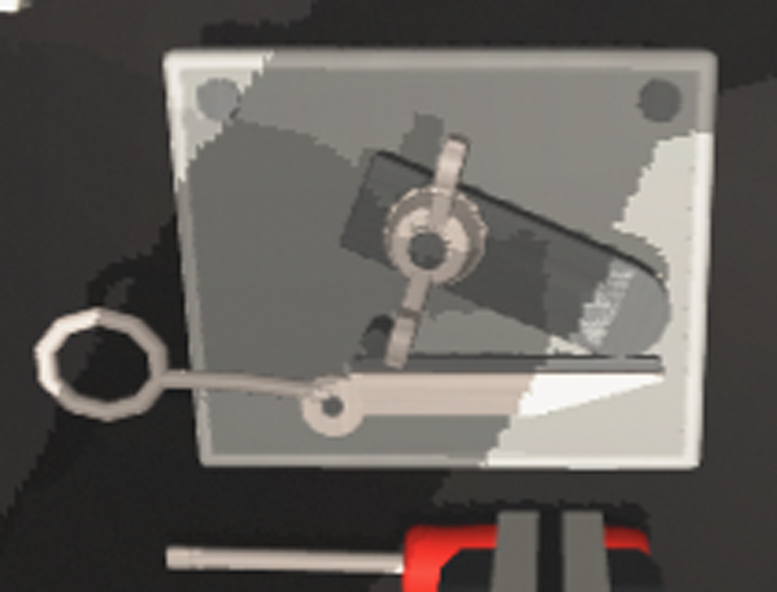

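```bash
python3 - <<'E'
from h import *
import pickle
c=pickle.load(open('w2.pkl','rb'))
W=lambda L:[(130+x/3.7-.36,110+y/3.7-.36) for x,y in L]
P=plane(c,W([(716,53),(166,53),(206,465),(697,465)]),.03)
loc=np.array([(45,-73),(45,73),(-73,73),(-73,-73)])/1e3
B=P[:,:2];lc=loc-loc.mean(0);Bc=B-B.mean(0)
a=np.arctan2((lc[:,0]*Bc[:,1]-lc[:,1]*Bc[:,0]).sum(),(lc*Bc).sum())
R=np.array([[np.cos(a),-np.sin(a)],[np.sin(a),np.cos(a)]])
o=B.mean(0)-R@loc.mean(0)
print(np.degrees(a),o,(B-(loc@R.T+o)).round(4).tolist())
pr=lambda n,L,z:print(n,(w2c(plane(c,W(L),z))*1e3).round(1).tolist())
pr("stud",[(428,250)],.072); pr("wingtops ends",[(457,140),(400,365)],.080)
pr("strap long edge far, nose edge",[(378,152),(650,265)],.049)
pr("strap near edge",[(343,245),(590,352)],.049)
pr("nose end",[(668,312)],.049)
pr("blade top",[(660,375),(410,415),(410,375)],.034)
pr("fingertips (z=.2)",[(498,512),(540,512),(565,512),(604,512)],.200)
E
```

```text
12.79509075664887 [ 0.50745619 -0.07062585] [[-0.0017, 0.0009], [-0.0009, -0.0015], [0.0017, -0.0018], [0.0009, 0.0024]]
stud [[0.9, -1.7, 72.0]]
wingtops ends [[27.5, -9.6, 80.0], [-25.0, 4.8, 80.0]]
strap long edge far, nose edge [[21.1, 12.7, 49.0], [-7.4, -56.2, 49.0]]
strap near edge [[-2.5, 22.5, 49.0], [-30.8, -41.1, 49.0]]
nose end [[-19.8, -61.2, 49.0]]
blade top [[-41.8, -61.2, 34.0], [-53.9, 8.6, 34.0], [-42.1, 8.2, 34.0]]
fingertips (z=.2) [[-8.5, -23.7, 200.0], [-8.5, -29.3, 200.0], [-8.4, -32.6, 200.0], [-8.4, -37.8, 200.0]]
```

The strap stands about 67° (1.18 rad) off home. The wings lie at about -15° in the clamp frame. The closed fingertip is about 22 × 14 mm.

```bash
sed -i 's/12.55)/12.6)/; s/C0=np.array(\[.506,-.069,0\])/C0=np.array([.5063,-.0697,0])/' h.py; python3 -c "
from h import *
st();todelta([14,-58,90])"
```

```text
t1.58 clamp-mm [-18.8 -30.2 200.7] rot [-1.7998e+02  8.0000e-02  1.2700e+01] Fc [0.08 0.12 0.36] M [ 0.01 -0.03 -0.02] w 0.0
units tool [1.097 0.931 3.689]
```

Request:
step_arm(steps=[[0.4,0.3,0.6,0,0,0,1],[0.4,0.3,0.8,0,0,0,1],[0.3,0.3,0.8,0,0,0,1],[0,0,0.8,0,0,0,1],[0,0,0.5,0,0,0,1],[0,0,0.2,0,0,0,1],[0,0,0,0,0,0,1],[0,0,0,0,0,0,1]])

```text
t: 2.25
tool_pos: [0.5326, -0.1247, 0.0908]
ee_rot: [180.0, -0.0, 12.4]
wrist_force: [0.4, -1.3, 0.5]
width: 0.0001
```

```bash
python3 -c "
from h import *
st();todelta([14,-58,40.5])"
```

```text
t2.25 clamp-mm [ 13.7 -59.4  90.8] rot [ 1.7998e+02 -1.0000e-02  1.2440e+01] Fc [ 0.14 -1.35  0.54] M [ 0.03  0.01 -0.  ] w 0.0001
units tool [ 0.011 -0.047  1.677]
```

Request:
step_arm(steps=[[0,0,0.5,0,0,0,1],[0,0,0.6,0,0,0,1],[0,0,0.4,0,0,0,1],[0,0,0.17,0,0,0,1],[0,0,0,0,0,0,1],[0,0,0,0,0,0,1]])

```text
t: 2.75
tool_pos: [0.5335, -0.1242, 0.0414]
ee_rot: [179.9, -0.1, 12.5]
wrist_force: [0.5, -0.1, -0.9]
width: -0.0002
```

```bash
python3 -c "
from h import *
st();cv2.imwrite('pics/w3.png',env.get_image('wrist'));todelta([5.4,-54.3,40.5])"
```

```text
t2.75 clamp-mm [ 14.7 -59.1  41.4] rot [ 1.7994e+02 -9.0000e-02  1.2520e+01] Fc [ 0.51 -0.25 -0.89] M [-0.05  0.03  0.03] w -0.0002
units tool [-0.32  -0.166  0.037]
```

View pics/w3.png

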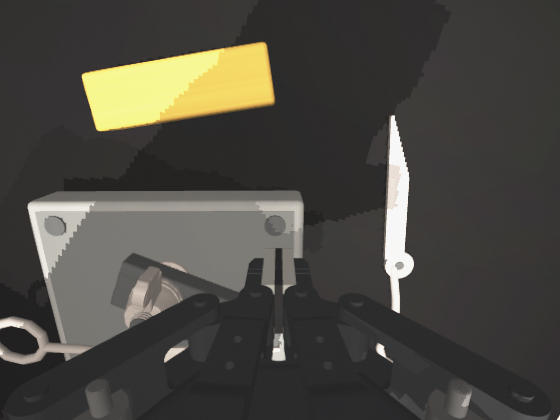

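Request:
step_arm(steps=[[-0.16,-0.08,0.02,0,0,0,1],[-0.15,-0.08,0.02,0,0,0,1],[-0.16,-0.03,0,0,0,0,1],[-0.17,-0.03,0,0,0,0,1],[-0.16,-0.03,0,0,0,0,1],[-0.17,-0.03,0,0,0,0,1],[0,0,0,0,0,0,1]])

```text
t: 3.38
tool_pos: [0.5012, -0.1218, 0.039]
ee_rot: [-180.0, 0.1, 12.5]
wrist_force: [0.6, -0.5, -0.5]
width: 0.0003
```

```bash
python3 -c "
from h import *
st();cv2.imwrite('pics/w4.png',env.get_image('wrist'));todelta([-34.3,-37.3,40.5])"
```

```text
t3.38 clamp-mm [-16.4 -49.7  39. ] rot [-1.7999e+02  6.0000e-02  1.2500e+01] Fc [ 0.43 -0.64 -0.51] M [-0.06 -0.08  0.  ] w 0.0003
units tool [-0.607 -0.419 -0.05 ]
```

View pics/w4.png

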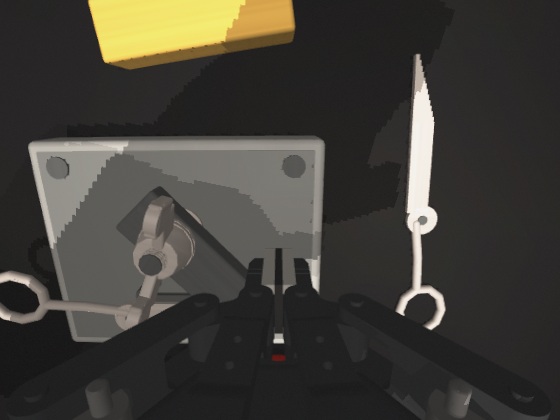

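The strap has swung to about 45°, with the finger bearing on its side. I'll continue.

Request:
step_arm(steps=[[-0.15,-0.1,-0.05,0,0,0,1],[-0.15,-0.1,0,0,0,0,1],[-0.15,-0.1,0,0,0,0,1],[-0.15,-0.11,0,0,0,0,1],[-0.13,-0.15,0,0,0,0,1],[-0.13,-0.16,0,0,0,0,1],[0,0,0,0,0,0,1]])

```text
t: 4.02
tool_pos: [0.4706, -0.1053, 0.0402]
ee_rot: [-179.9, 0.1, 12.6]
wrist_force: [-0.7, -0.1, 0.9]
width: -0.0002
```

```bash
python3 -c "
from h import *
st();cv2.imwrite('pics/w5.png',env.get_image('wrist'));todelta([-46,-20,40.5])"
```

```text
t4.02 clamp-mm [-42.6 -26.9  40.2] rot [-1.7992e+02  1.3000e-01  1.2550e+01] Fc [-0.75  0.05  0.88] M [-0.04 -0.01 -0.  ] w -0.0002
units tool [-0.124 -0.243 -0.011]
```

View pics/w5.png

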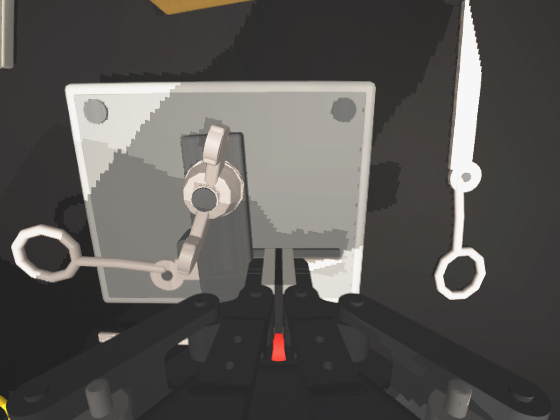

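Request:
step_arm(steps=[[-0.03,-0.06,0,0,0,0,1],[-0.03,-0.06,0,0,0,0,1],[-0.03,-0.05,0,0,0,0,1],[0,0,0,0,0,0,1]])

```text
t: 4.4
tool_pos: [0.4694, -0.1026, 0.0407]
ee_rot: [179.9, -0.0, 12.5]
wrist_force: [2.0, -3.7, -0.7]
width: -0.0001
```

Request:
step_arm(steps=[[0,-0.03,0,0,0,0,1],[0,0,0,0,0,0,1]])

```text
t: 4.57
tool_pos: [0.4694, -0.1024, 0.0408]
ee_rot: [179.8, -0.0, 12.5]
wrist_force: [1.2, -4.8, -1.0]
width: -0.0003
```

```bash
python3 -c "
from h import *
st()"
```

```text
t4.57 clamp-mm [-43.2 -23.8  40.8] rot [ 1.7981e+02 -1.0000e-02  1.2490e+01] Fc [ 0.11 -4.9  -0.95] M [-1.12 -0.24 -0.06] w -0.0003
```

A 4.9 N reaction with no further motion means the strap is against the pin. I'll back off, rise and look.

Request:
step_arm(steps=[[0,0.15,0,0,0,0,1],[0,0.3,0,0,0,0,1],[0,0.2,-0.3,0,0,0,1],[0,0,-0.9,0,0,0,1],[0,0,-0.9,0,0,0,1],[0,0,-0.9,0,0,0,1],[0,0,-0.6,0,0,0,1],[0,0,0,0,0,0,1]])

```text
t: 5.23
tool_pos: [0.4761, -0.1216, 0.1536]
ee_rot: [179.8, -0.4, 12.5]
wrist_force: [0.3, 0.0, -0.2]
width: 0.0
```

```bash
python3 -c "
from h import *
import pickle
st();todelta([15,0,150])"
```

```text
t5.23 clamp-mm [-40.8 -44.1 153.6] rot [179.77  -0.42  12.51] Fc [ 0.27 -0.05 -0.21] M [ 0.   -0.1  -0.01] w 0.0
units tool [ 1.856 -1.474  0.127]
```

```bash
python3 -c "
from h import *
import pickle
c=env.calibration('wrist');im=env.get_image('wrist');pickle.dump(c,open('w6.pkl','wb'));cv2.imwrite('pics/w6.png',im)
crop(im,50,50,330,260,2.8,'pics/w6c.png')"
```

```text
(no output)
```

View pics/w6c.png

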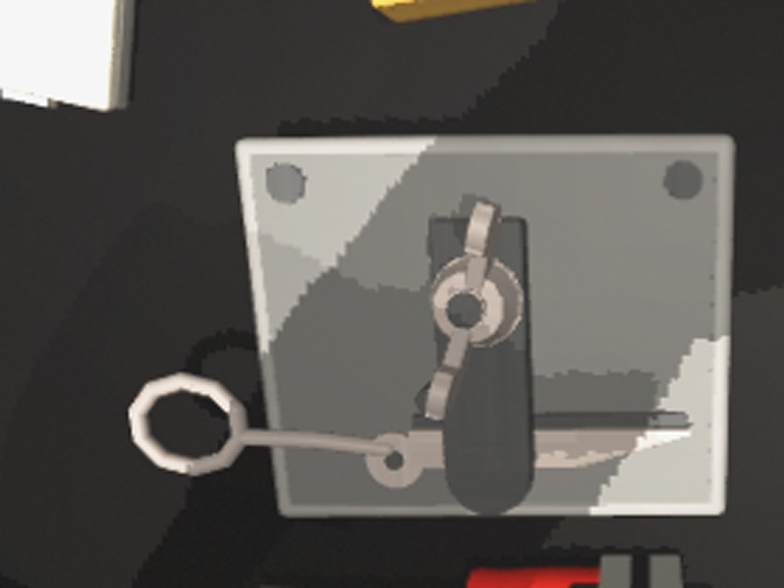

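```bash
python3 - <<'E'
from h import *
import pickle
c=pickle.load(open('w6.pkl','rb'))
W=lambda L:[(50+x/2.8-.3,50+y/2.8-.3) for x,y in L]
pr=lambda n,L,z:print(n,(w2c(plane(c,W(L),z))*1e3).round(1).tolist())
pr("corners",[(735,137),(237,141),(280,515),(724,515)],.03)
pr("strap right",[(527,222),(532,470)],.0495)
pr("strap left",[(430,222),(445,470)],.0495)
pr("nose",[(488,514)],.0495)
pr("stud",[(464,310)],.072)
pr("wing ends",[(486,202),(435,415)],.080)
E
```

```text
corners [[44.4, -73.2, 30.0], [44.2, 70.5, 30.0], [-71.2, 71.0, 30.0], [-71.6, -72.8, 30.0]]
strap right [[21.5, -15.0, 49.5], [-49.6, -13.9, 49.5]]
strap left [[21.6, 11.5, 49.5], [-49.6, 11.8, 49.5]]
nose [[-63.4, -0.2, 49.5]]
stud [[0.7, -0.9, 72.0]]
wing ends [[27.4, -9.1, 80.0], [-24.8, 6.4, 80.0]]
```

```bash
cat >> h.py <<'E'
ST=np.array([0.6,-1.0])
def lag(phi,R,hx=11,hy=9):
    cx,cy=R*np.cos(np.radians(phi)),R*np.sin(np.radians(phi))
    g=np.stack(np.meshgrid(np.linspace(-hx,hx,23),np.linspace(-hy,hy,21)),-1).reshape(-1,2)+[cx,cy]
    for l in np.arange(0,120,.5):
        a=np.radians(phi-l); u=np.array([np.cos(a),np.sin(a)]);v=np.array([-u[1],u[0]])
        if not ((np.abs(g@v)<2.5)&(g@u>8)&(g@u<28)).any(): return l
E
python3 - <<'E'
from h import *
for R in (24,26,28): print(R,[(p,lag(p,R)) for p in range(0,181,15)])
R=26
for p in range(60,-420,-30): print(p,(ST+R*np.array([np.cos(np.radians(p)),np.sin(np.radians(p))])).round(1))
st();todelta([-45,-44,150]);todelta([13.6,21.5,100])
E
```

```text
24 [(0, np.float64(44.0)), (15, np.float64(39.5)), (30, np.float64(29.0)), (45, np.float64(33.5)), (60, np.float64(38.5)), (75, np.float64(42.0)), (90, np.float64(44.0)), (105, np.float64(43.5)), (120, np.float64(37.5)), (135, np.float64(37.5)), (150, np.float64(41.5)), (165, np.float64(44.0)), (180, np.float64(44.0))]
26 [(0, np.float64(39.5)), (15, np.float64(34.5)), (30, np.float64(27.0)), (45, np.float64(31.0)), (60, np.float64(36.0)), (75, np.float64(39.0)), (90, np.float64(40.0)), (105, np.float64(38.5)), (120, np.float64(32.5)), (135, np.float64(35.0)), (150, np.float64(38.5)), (165, np.float64(40.0)), (180, np.float64(39.5))]
28 [(0, np.float64(35.5)), (15, np.float64(30.5)), (30, np.float64(25.0)), (45, np.float64(27.5)), (60, np.float64(32.0)), (75, np.float64(36.0)), (90, np.float64(37.0)), (105, np.float64(35.0)), (120, np.float64(29.0)), (135, np.float64(32.0)), (150, np.float64(35.5)), (165, np.float64(37.0)), (180, np.float64(35.5))]
60 [13.6 21.5]
30 [23.1 12. ]
0 [26.6 -1. ]
-30 [ 23.1 -14. ]
-60 [ 13.6 -23.5]
-90 [  0.6 -27. ]
-120 [-12.4 -23.5]
-150 [-21.9 -14. ]
-180 [-25.4  -1. ]
-210 [-21.9  12. ]
-240 [-12.4  21.5]
-270 [ 0.6 25. ]
-300 [13.6 21.5]
-330 [23.1 12. ]
-360 [26.6 -1. ]
-390 [ 23.1 -14. ]
t5.28 clamp-mm [-41.9 -43.4 151.4] rot [179.86  -0.27  12.5 ] Fc [0.28 0.68 0.43] M [-0.03 -0.01  0.01] w -0.0004
units tool [-0.104  0.022  0.047]
units tool [ 1.838 -2.169  1.718]
```

The strap lies home: its edges are parallel to clamp x within 1°, and the blade has not moved. Next I move to the start of the nut stroke at z 100.

Request:
step_arm(steps=[[0.4,-0.5,0.2,0,0,0,1],[0.5,-0.6,0.3,0,0,0,1],[0.5,-0.6,0.4,0,0,0,1],[0.4,-0.45,0.5,0,0,0,1],[0,0,0.3,0,0,0,1],[0,0,0,0,0,0,1],[0,0,0,0,0,0,1]])

```text
t: 5.87
tool_pos: [0.5099, -0.0455, 0.0962]
ee_rot: [-179.9, 0.2, 12.5]
wrist_force: [1.3, -0.9, 0.3]
width: 0.0001
```

```bash
python3 -c "
from h import *
st();cv2.imwrite('pics/w7.png',env.get_image('wrist'));todelta([13.6,21.5,70])"
```

```text
t5.87 clamp-mm [ 8.8 22.8 96.2] rot [-179.92    0.21   12.52] Fc [ 1.06 -1.12  0.25] M [-0.03  0.01 -0.04] w 0.0001
units tool [0.139 0.024 0.902]
```

View pics/w7.png

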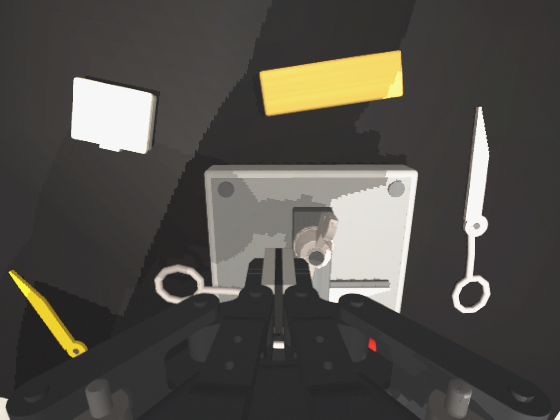

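Request:
step_arm(steps=[[0.1,-0.03,0.2,0,0,0,1],[0.04,0,0.35,0,0,0,1],[0,0,0.3,0,0,0,1],[0,0,0.03,0,0,0,1],[0,0,0,0,0,0,1]])

```text
t: 6.33
tool_pos: [0.5143, -0.0437, 0.0699]
ee_rot: [-179.9, 0.1, 12.5]
wrist_force: [0.2, 0.1, 0.2]
width: -0.0
```

```bash
python3 -c "
from h import *
st();todelta([23.1,12,70]);todelta([26.6,-1,70])
R=26
P=[ST+R*np.array([np.cos(np.radians(p)),np.sin(np.radians(p))]) for p in range(30,-420,-10)]
for i,p in enumerate(range(30,-410,-10)): print(p,((P[i+1]-P[i])*[1,-1]/30).round(2),end=' ')
"
```

```text
t6.33 clamp-mm [13.5 23.7 69.9] rot [-1.7994e+02  1.4000e-01  1.2500e+01] Fc [0.26 0.04 0.24] M [0.02 0.03 0.03] w -0.0
units tool [ 0.322  0.388 -0.004]
units tool [ 0.44   0.821 -0.005]
30 [0.06 0.14] 20 [0.04 0.15] 10 [0.01 0.15] 0 [-0.01  0.15] -10 [-0.04  0.15] -20 [-0.06  0.14] -30 [-0.09  0.12] -40 [-0.11  0.11] -50 [-0.12  0.09] -60 [-0.14  0.06] -70 [-0.15  0.04] -80 [-0.15  0.01] -90 [-0.15 -0.01] -100 [-0.15 -0.04] -110 [-0.14 -0.06] -120 [-0.12 -0.09] -130 [-0.11 -0.11] -140 [-0.09 -0.12] -150 [-0.06 -0.14] -160 [-0.04 -0.15] -170 [-0.01 -0.15] -180 [ 0.01 -0.15] -190 [ 0.04 -0.15] -200 [ 0.06 -0.14] -210 [ 0.09 -0.12] -220 [ 0.11 -0.11] -230 [ 0.12 -0.09] -240 [ 0.14 -0.06] -250 [ 0.15 -0.04] -260 [ 0.15 -0.01] -270 [0.15 0.01] -280 [0.15 0.04] -290 [0.14 0.06] -300 [0.12 0.09] -310 [0.11 0.11] -320 [0.09 0.12] -330 [0.06 0.14] -340 [0.04 0.15] -350 [0.01 0.15] -360 [-0.01  0.15] -370 [-0.04  0.15] -380 [-0.06  0.14] -390 [-0.09  0.12] -400 [-0.11  0.11]
```

Request:
step_arm(steps=[[0.12,0.1,0,0,0,0,1],[0.11,0.13,0,0,0,0,1],[0.09,0.16,0,0,0,0,1],[0.06,0.14,0,0,0,0,1],[0.04,0.15,0,0,0,0,1],[0.01,0.15,0,0,0,0,1],[-0.01,0.15,0,0,0,0,1],[0,0,0,0,0,0,1]])

```text
t: 7.0
tool_pos: [0.5345, -0.0704, 0.0712]
ee_rot: [180.0, -0.0, 12.5]
wrist_force: [-0.4, 1.6, 1.0]
width: -0.0001
```

```bash
cat >> h.py <<'E'
def orb(phi_to,R=26,z=70):
    s=st();p=w2c(s["tool_pos"])[0]*1e3;q=p[:2]-ST
    print("phi %.1f R %.1f"%(np.degrees(np.arctan2(q[1],q[0])),np.hypot(*q)))
    a=np.radians(phi_to);todelta([*(ST+R*np.array([np.cos(a),np.sin(a)])),z])
E
python3 -c "
from h import *
orb(-20);cv2.imwrite('pics/w8.png',env.get_image('wrist'))"
```

```text
t7.00 clamp-mm [27.4 -6.8 71.2] rot [ 1.7999e+02 -2.0000e-02  1.2480e+01] Fc [0.   1.62 1.03] M [0.3  0.   0.02] w -0.0001
phi -12.2 R 27.4
units tool [-0.079  0.103  0.041]
```

View pics/w8.png

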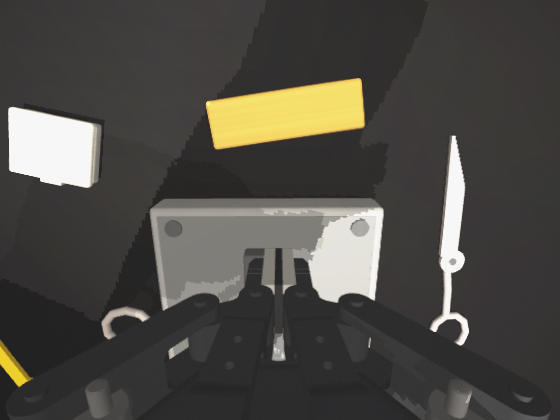

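Request:
step_arm(steps=[[-0.07,0.11,0.03,0,0,0,1],[-0.06,0.14,0,0,0,0,1],[-0.09,0.12,0,0,0,0,1],[-0.11,0.11,0,0,0,0,1],[-0.12,0.09,0,0,0,0,1],[-0.14,0.06,0,0,0,0,1],[-0.15,0.04,0,0,0,0,1],[0,0,0,0,0,0,1]])

```text
t: 7.72
tool_pos: [0.5162, -0.0948, 0.0703]
ee_rot: [180.0, 0.0, 12.5]
wrist_force: [1.0, -0.5, 0.2]
width: 0.0
```

```bash
python3 -c "
from h import *
orb(-90);cv2.imwrite('pics/w9.png',env.get_image('wrist'))"
```

```text
t7.72 clamp-mm [  4.2 -26.6  70.3] rot [1.7995e+02 3.0000e-02 1.2480e+01] Fc [ 0.87 -0.68  0.16] M [-0.02 -0.21 -0.01] w 0.0
phi -82.1 R 25.9
units tool [-0.119  0.013  0.012]
```

View pics/w9.png

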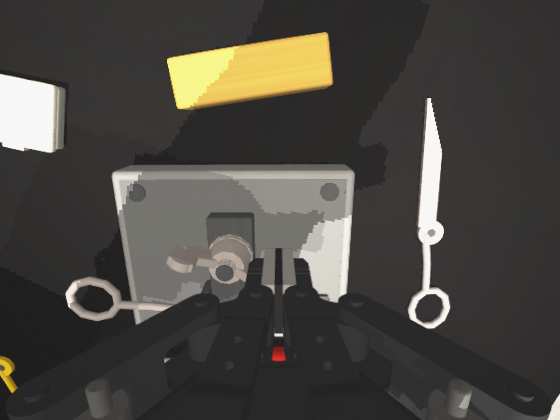

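Request:
step_arm(steps=[[-0.12,0.01,0.01,0,0,0,1],[-0.15,-0.01,0,0,0,0,1],[-0.15,-0.04,0,0,0,0,1],[-0.14,-0.06,0,0,0,0,1],[-0.12,-0.09,0,0,0,0,1],[-0.11,-0.11,0,0,0,0,1],[-0.09,-0.12,0,0,0,0,1],[0,0,0,0,0,0,1]])

```text
t: 8.43
tool_pos: [0.487, -0.087, 0.0697]
ee_rot: [-180.0, 0.1, 12.5]
wrist_force: [0.5, -0.7, 0.9]
width: -0.0001
```

```bash
python3 -c "
from h import *
orb(-160);cv2.imwrite('pics/w10.png',env.get_image('wrist'))"
```

```text
t8.43 clamp-mm [-22.6 -12.6  69.7] rot [-1.7998e+02  8.0000e-02  1.2540e+01] Fc [ 0.32 -0.75  0.92] M [-0.24 -0.11  0.05] w -0.0001
phi -153.4 R 25.9
units tool [-0.042 -0.091 -0.008]
```

View pics/w10.png

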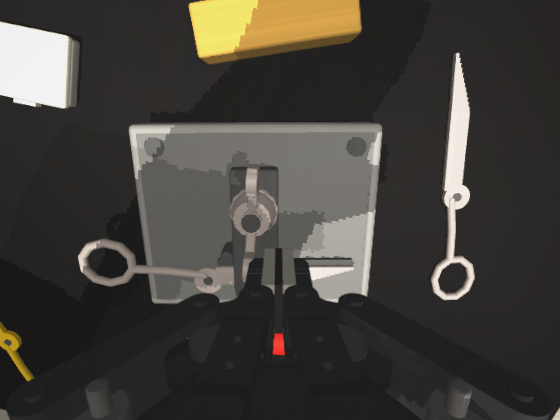

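Request:
step_arm(steps=[[-0.04,-0.1,0,0,0,0,1],[-0.04,-0.15,0,0,0,0,1],[-0.01,-0.15,0,0,0,0,1],[0.01,-0.15,0,0,0,0,1],[0.04,-0.15,0,0,0,0,1],[0.06,-0.14,0,0,0,0,1],[0,0,0,0,0,0,1]])

```text
t: 9.07
tool_pos: [0.4824, -0.0614, 0.0693]
ee_rot: [-179.9, 0.1, 12.6]
wrist_force: [-0.7, -1.3, 0.4]
width: -0.0
```

```bash
python3 -c "
from h import *
orb(-220);cv2.imwrite('pics/w11.png',env.get_image('wrist'))"
```

```text
t9.07 clamp-mm [-21.5  13.3  69.3] rot [-1.799e+02  1.100e-01  1.259e+01] Fc [-0.94 -1.16  0.43] M [-0.13  0.16 -0.02] w -0.0
phi 147.1 R 26.4
units tool [ 0.074 -0.08  -0.022]
```

View pics/w11.png

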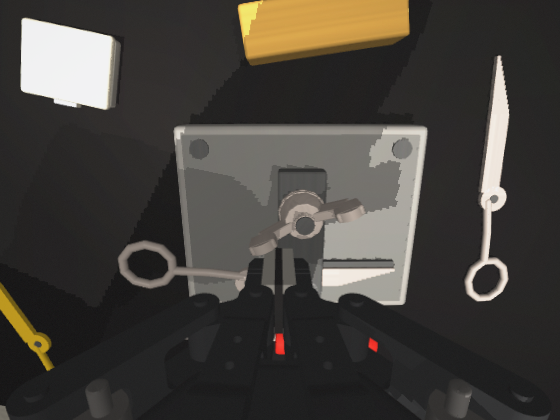

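Wing A is now at about -248°, so it has turned about 232°. From here I use small strokes and check the force after each.

Request:
step_arm(steps=[[0.08,-0.1,-0.02,0,0,0,1],[0.11,-0.11,0,0,0,0,1],[0,0,0,0,0,0,1]])

```text
t: 9.37
tool_pos: [0.4878, -0.0546, 0.0703]
ee_rot: [-179.9, 0.0, 12.6]
wrist_force: [-2.0, 0.3, -1.4]
width: -0.0004
```

Request:
step_arm(steps=[[0.12,-0.09,0,0,0,0,1],[0.14,-0.06,0,0,0,0,1],[0,0,0,0,0,0,1]])

```text
t: 9.62
tool_pos: [0.4947, -0.0488, 0.0705]
ee_rot: [-180.0, -0.0, 12.6]
wrist_force: [-2.7, -0.2, -0.2]
width: 0.0001
```

```bash
python3 -c "
from h import *
orb(-260)"
```

```text
t9.62 clamp-mm [-6.7 22.9 70.5] rot [-179.97   -0.     12.55] Fc [-2.63  0.39 -0.19] M [-0.15  0.39 -0.03] w 0.0001
phi 107.0 R 25.0
units tool [ 0.093 -0.056  0.015]
```

Request:
step_arm(steps=[[0.1,-0.05,0.01,0,0,0,1],[0.14,-0.02,0,0,0,0,1],[0,0,0,0,0,0,1]])

```text
t: 9.87
tool_pos: [0.5018, -0.0452, 0.0702]
ee_rot: [-180.0, -0.1, 12.6]
wrist_force: [-1.8, 0.2, -1.1]
width: 0.0002
```

Request:
step_arm(steps=[[0.15,0,0,0,0,0,1],[0,0,0,0,0,0,1]])

```text
t: 10.03
tool_pos: [0.5064, -0.0446, 0.0705]
ee_rot: [-180.0, -0.1, 12.5]
wrist_force: [-1.4, 0.1, 1.0]
width: 0.0003
```

```bash
python3 -c "
from h import *
orb(-280);cv2.imwrite('pics/w12.png',env.get_image('wrist'))"
```

```text
t10.03 clamp-mm [ 5.6 24.5 70.5] rot [-1.800e+02 -8.000e-02  1.254e+01] Fc [-1.32  0.4   1.01] M [ 0.04  0.38 -0.06] w 0.0003
phi 78.9 R 26.0
units tool [-0.017 -0.003  0.016]
```

View pics/w12.png

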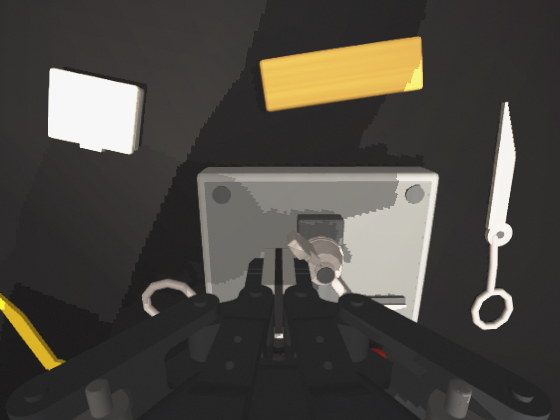

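Request:
step_arm(steps=[[0.14,0.03,0,0,0,0,1],[0.13,0.06,0,0,0,0,1],[0,0,0,0,0,0,1]])

```text
t: 10.33
tool_pos: [0.5144, -0.0466, 0.0709]
ee_rot: [179.9, 0.0, 12.5]
wrist_force: [-4.4, -2.1, 5.7]
width: 0.0001
```

Request:
step_arm(steps=[[0.12,0.09,0,0,0,0,1],[0,0,0,0,0,0,1]])

```text
t: 10.5
tool_pos: [0.5192, -0.0484, 0.0714]
ee_rot: [179.9, -0.1, 12.5]
wrist_force: [-3.8, -0.7, 7.3]
width: 0.0002
```

```bash
python3 -c "
from h import *
orb(-310)"
```

```text
t10.50 clamp-mm [17.2 18.  71.4] rot [ 1.799e+02 -6.000e-02  1.249e+01] Fc [-3.84  0.16  7.3 ] M [-0.24  0.77 -0.12] w 0.0002
phi 48.8 R 25.3
units tool [ 0.002 -0.03   0.047]
```

```bash
python3 -c "
from h import *
im=env.get_image('wrist');cv2.imwrite('pics/w13.png',im);crop(im,200,150,440,330,3.3,'pics/w13c.png');im=env.get_image('scene');crop(im,210,160,330,260,6,'pics/s13.png')
st()"
```

```text
t10.60 clamp-mm [17.2 18.2 71.5] rot [ 1.7991e+02 -8.0000e-02  1.2500e+01] Fc [-3.13 -0.16  6.89] M [-0.22  0.78 -0.06] w 0.0
```

View pics/w13c.png

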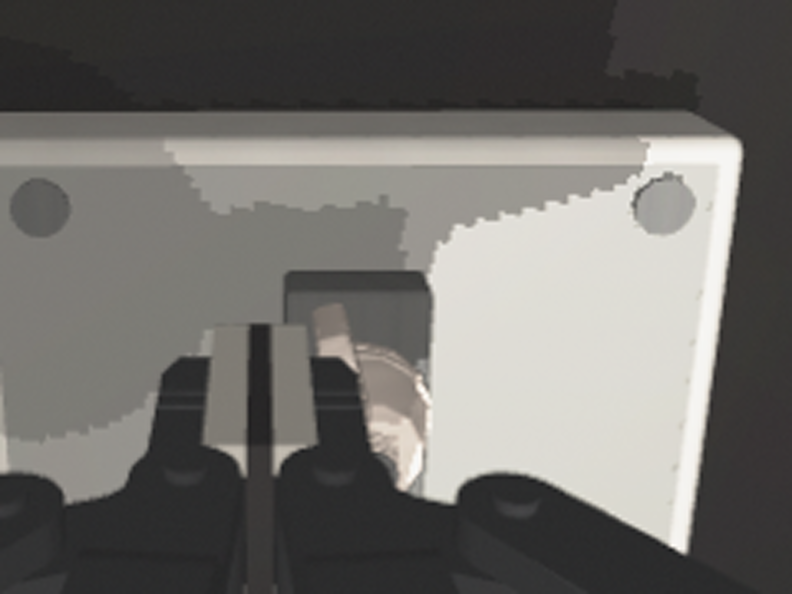

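View pics/s13.png

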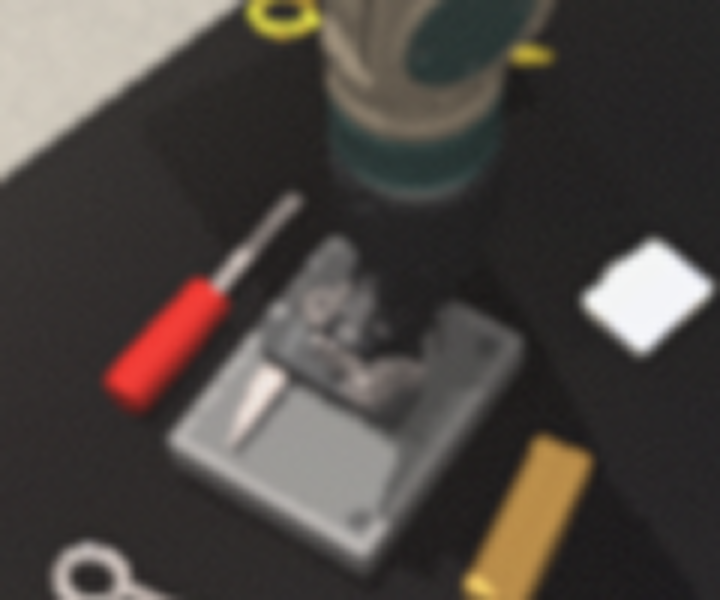

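Request:
step_arm(steps=[[-0.12,-0.09,0,0,0,0,1],[-0.15,-0.15,0,0,0,0,1],[0,-0.2,-0.3,0,0,0,1],[0,0,-0.7,0,0,0,1],[-0.2,-0.4,-0.8,0,0,0,1],[-0.5,-0.5,-0.6,0,0,0,1],[-0.4,-0.3,0,0,0,0,1],[0,0,0,0,0,0,1]])

```text
t: 11.27
tool_pos: [0.4654, -0.0068, 0.1435]
ee_rot: [-180.0, -0.0, 12.6]
wrist_force: [-0.3, -0.6, -0.3]
width: -0.0001
```

```bash
python3 -c "
from h import *
import pickle
st();st();c=env.calibration('wrist');im=env.get_image('wrist');pickle.dump(c,open('w14.pkl','wb'));cv2.imwrite('pics/w14.png',im)"
```

```text
t11.27 clamp-mm [-26.2  70.3 143.5] rot [-1.7995e+02 -3.0000e-02  1.2620e+01] Fc [-0.38 -0.51 -0.27] M [0.07 0.06 0.02] w -0.0001
t11.27 clamp-mm [-26.2  70.3 143.5] rot [-1.7995e+02 -3.0000e-02  1.2620e+01] Fc [-0.38 -0.51 -0.27] M [0.07 0.06 0.02] w -0.0001
```

View pics/w14.png

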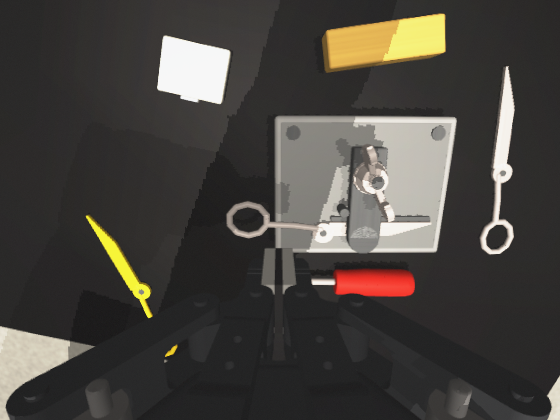

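```bash
python3 -c "
from h import *
im=cv2.imread('pics/w14.png');crop(im,265,100,465,260,3.9,'pics/w14c.png')"
```

```text
(no output)
```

View pics/w14c.png

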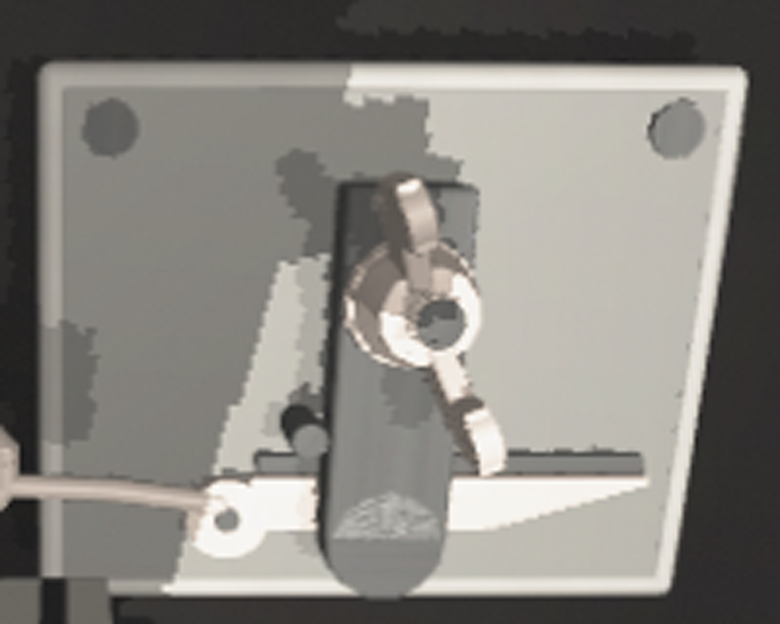

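```bash
python3 - <<'E'
from h import *
import pickle
c=pickle.load(open('w14.pkl','rb'))
W=lambda L:[(265+x/3.9-.37,100+y/3.9-.37) for x,y in L]
def pr(n,L,z):
    p=(w2c(plane(c,W(L),z))*1e3);print(n,p.round(1).tolist());return p
pr("corners",[(748,68),(42,65),(40,590),(672,593)],.03)
pr("stud",[(442,322)],.072)
p=pr("wing ends",[(410,182),(488,470)],.080);d=p[0]-p[1];print(np.degrees(np.arctan2(d[1],d[0])))
p=pr("wing ends",[(410,182),(488,470)],.078);print(p)
p=pr("strap right",[(478,186),(450,520)],.049)
p=pr("strap left",[(340,186),(325,520)],.049)
E
```

```text
corners [[44.8, -71.8, 30.0], [44.5, 71.5, 30.0], [-70.2, 72.2, 30.0], [-71.3, -72.6, 30.0]]
stud [[1.1, -0.0, 72.0]]
wing ends [[26.5, 10.0, 80.0], [-24.1, -8.1, 80.0]]
19.69702117134779
wing ends [[26.3, 9.4, 78.0], [-24.8, -8.9, 78.0]]
[[ 26.30464381   9.40477958  78.        ]
 [-24.75000395  -8.87243628  78.        ]]
strap right [[22.7, -12.1, 49.0], [-45.8, -12.9, 49.0]]
strap left [[22.5, 14.5, 49.0], [-45.7, 13.1, 49.0]]
```

The strap is still on the pin. Wing A is at about +20°, so it has turned about 324°. The 7 N upward force suggests the fingertip rode on the lower inner neck of the wing. I'll go again further out (R≈29) and slightly lower, so the tip bears on the outer lobe.

```bash
python3 -c "
from h import *
todelta([5.6,28,100])"
```

```text
units tool [1.029 1.382 1.426]
```

Request:
step_arm(steps=[[0.3,0.4,0.3,0,0,0,1],[0.4,0.5,0.4,0,0,0,1],[0.33,0.48,0.5,0,0,0,1],[0,0,0.2,0,0,0,1],[0,0,0,0,0,0,1],[0,0,0,0,0,0,1]])

```text
t: 11.82
tool_pos: [0.5053, -0.0418, 0.0992]
ee_rot: [-179.9, 0.1, 12.5]
wrist_force: [0.0, 0.0, -0.8]
width: -0.0002
```

```bash
python3 -c "
from h import *
st();todelta([5.6,28,68.5])"
```

```text
t11.82 clamp-mm [ 5.1 27.5 99.2] rot [-1.7991e+02  1.5000e-01  1.2510e+01] Fc [ 0.05  0.01 -0.8 ] M [0.02 0.01 0.01] w -0.0002
units tool [ 0.018 -0.016  1.024]
```

Request:
step_arm(steps=[[0,0,0.3,0,0,0,1],[0,0,0.4,0,0,0,1],[0,0,0.28,0,0,0,1],[0,0,0.03,0,0,0,1],[0,0,0,0,0,0,1],[0,0,0,0,0,0,1]])

```text
t: 12.32
tool_pos: [0.5063, -0.0419, 0.0702]
ee_rot: [180.0, -0.0, 12.5]
wrist_force: [-0.1, -0.5, 0.8]
width: 0.0002
```

```bash
python3 -c "
from h import *
orb(60,29,68.5);R=29
P=[ST+R*np.array([np.cos(np.radians(p)),np.sin(np.radians(p))]) for p in range(80,-100,-5)]
for i,p in enumerate(range(80,-90,-5)): print(p,((P[i+1]-P[i])*[1,-1]/30).round(2),end=' ')
"
```

```text
t12.32 clamp-mm [ 6.1 27.1 70.2] rot [ 1.7999e+02 -2.0000e-02  1.2540e+01] Fc [-0.2  -0.43  0.83] M [ 0.01 -0.07 -0.  ] w 0.0002
phi 79.0 R 28.7
units tool [0.301 0.1   0.056]
80 [0.08 0.02] 75 [0.08 0.03] 70 [0.08 0.03] 65 [0.07 0.04] 60 [0.07 0.05] 55 [0.07 0.05] 50 [0.06 0.06] 45 [0.06 0.06] 40 [0.05 0.07] 35 [0.05 0.07] 30 [0.04 0.07] 25 [0.03 0.08] 20 [0.03 0.08] 15 [0.02 0.08] 10 [0.01 0.08] 5 [0.   0.08] 0 [-0.    0.08] -5 [-0.01  0.08] -10 [-0.02  0.08] -15 [-0.03  0.08] -20 [-0.03  0.08] -25 [-0.04  0.07] -30 [-0.05  0.07] -35 [-0.05  0.07] -40 [-0.06  0.06] -45 [-0.06  0.06] -50 [-0.07  0.05] -55 [-0.07  0.05] -60 [-0.07  0.04] -65 [-0.08  0.03] -70 [-0.08  0.03] -75 [-0.08  0.02] -80 [-0.08  0.01] -85 [-0.08  0.  ]
```

Request:
step_arm(steps=[[0.08,0.02,0.03,0,0,0,1],[0.08,0.03,0.02,0,0,0,1],[0.08,0.03,0,0,0,0,1],[0.07,0.04,0,0,0,0,1],[0,0,0,0,0,0,1]])

```text
t: 12.73
tool_pos: [0.5167, -0.0435, 0.0686]
ee_rot: [-180.0, -0.0, 12.5]
wrist_force: [-0.3, 1.7, 1.7]
width: 0.0005
```

```bash
python3 -c "
from h import *
orb(50,29,68.5)
"
```

```text
t12.73 clamp-mm [15.9 23.3 68.6] rot [-1.7999e+02 -2.0000e-02  1.2530e+01] Fc [0.09 1.73 1.65] M [ 0.2   0.08 -0.05] w 0.0005
phi 57.8 R 28.7
units tool [0.113 0.068 0.004]
```

Request:
step_arm(steps=[[0.06,0.04,0,0,0,0,1],[0.06,0.04,0,0,0,0,1],[0,0,0,0,0,0,1]])

```text
t: 12.98
tool_pos: [0.5203, -0.0452, 0.0683]
ee_rot: [-180.0, 0.0, 12.5]
wrist_force: [-1.1, 0.5, -0.6]
width: -0.0
```

```bash
python3 -c "
from h import *
orb(45,29,68.5)
"
```

```text
t12.98 clamp-mm [19.  20.9 68.3] rot [-1.7999e+02  1.0000e-02  1.2520e+01] Fc [-1.01  0.73 -0.56] M [ 0.17  0.11 -0.03] w -0.0
phi 49.9 R 28.6
units tool [ 0.07   0.046 -0.005]
```

Request:
step_arm(steps=[[0.07,0.05,0,0,0,0,1],[0.06,0.06,0,0,0,0,1],[0,0,0,0,0,0,1]])

```text
t: 13.23
tool_pos: [0.5252, -0.0477, 0.0684]
ee_rot: [180.0, -0.0, 12.5]
wrist_force: [-0.1, 0.9, 0.4]
width: 0.0002
```

```bash
python3 -c "
from h import *
orb(35,29,68.5)
"
```

```text
t13.23 clamp-mm [23.2 17.4 68.4] rot [ 1.800e+02 -3.000e-02  1.252e+01] Fc [0.13 0.93 0.37] M [ 0.26  0.17 -0.03] w 0.0002
phi 39.1 R 29.1
units tool [ 0.038  0.058 -0.003]
```

Request:
step_arm(steps=[[0.04,0.06,0,0,0,0,1],[0.04,0.07,0,0,0,0,1],[0,0,0,0,0,0,1]])

```text
t: 13.48
tool_pos: [0.5274, -0.0505, 0.0682]
ee_rot: [-179.9, 0.1, 12.5]
wrist_force: [-2.4, 1.9, 0.7]
width: -0.0002
```

```bash
python3 -c "
from h import *
orb(25,29,68.5)
"
```

```text
t13.48 clamp-mm [24.8 14.2 68.2] rot [-1.7991e+02  5.0000e-02  1.2520e+01] Fc [-1.94  2.39  0.7 ] M [ 0.56  0.47 -0.04] w -0.0002
phi 32.1 R 28.6
units tool [ 0.07   0.097 -0.01 ]
```

Request:
step_arm(steps=[[0.03,0.06,0,0,0,0,1],[0,0,0,0,0,0,1]])

```text
t: 13.65
tool_pos: [0.5277, -0.0514, 0.068]
ee_rot: [-179.8, 0.1, 12.5]
wrist_force: [-4.0, 4.5, 2.6]
width: -0.0
```

```bash
python3 -c "
from h import *
orb(25,29,68.5)
"
```

```text
t13.65 clamp-mm [24.9 13.2 68. ] rot [-1.7982e+02  1.3000e-01  1.2530e+01] Fc [-2.97  5.26  2.58] M [ 0.9   0.73 -0.09] w -0.0
phi 30.3 R 28.1
units tool [ 0.066  0.064 -0.018]
```

The tangential force rose from about 3 N to about 6 N within 1 mm of travel, which matches the nut's springy end (about 0.13 N m). I'll back off and look.

Request:
step_arm(steps=[[-0.05,-0.1,0,0,0,0,1],[-0.15,-0.2,0,0,0,0,1],[-0.1,-0.3,-0.3,0,0,0,1],[-0.1,-0.2,-0.7,0,0,0,1],[-0.4,-0.4,-0.8,0,0,0,1],[-0.5,-0.5,-0.6,0,0,0,1],[-0.3,-0.2,0,0,0,0,1],[0,0,0,0,0,0,1]])

```text
t: 14.32
tool_pos: [0.4688, -0.0063, 0.1418]
ee_rot: [179.9, -0.1, 12.6]
wrist_force: [-1.2, -0.7, -0.8]
width: -0.0001
```

```bash
python3 -c "
from h import *
import pickle
st();c=env.calibration('wrist');im=env.get_image('wrist');pickle.dump(c,open('w15.pkl','wb'));cv2.imwrite('pics/w15.png',im);crop(im,265,100,465,260,3.9,'pics/w15c.png')"
```

```text
t14.32 clamp-mm [-22.8  70.1 141.8] rot [ 1.7993e+02 -1.1000e-01  1.2600e+01] Fc [-1.3  -0.43 -0.8 ] M [-0.03  0.06  0.02] w -0.0001
```

View pics/w15c.png

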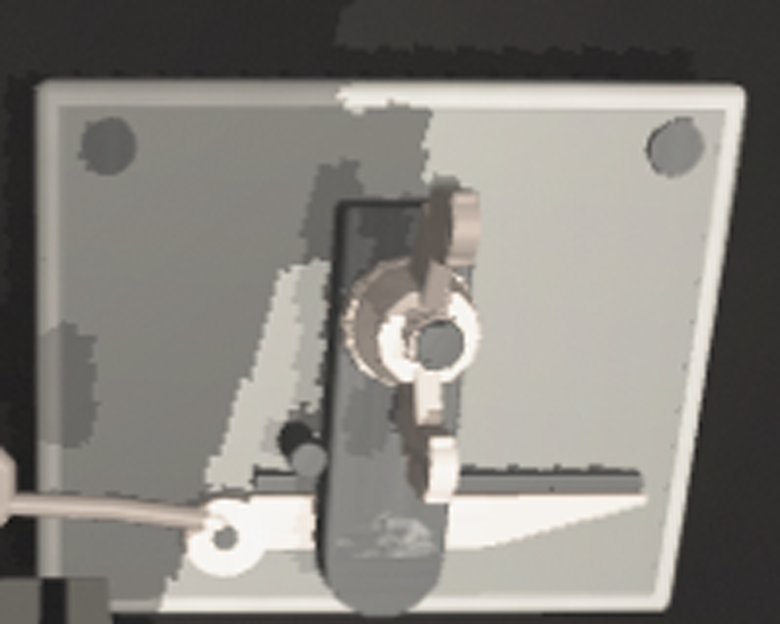

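```bash
python3 - <<'E'
from h import *
import pickle
c=pickle.load(open('w15.pkl','rb'))
W=lambda L:[(265+x/3.9-.37,100+y/3.9-.37) for x,y in L]
def pr(n,L,z):
    p=(w2c(plane(c,W(L),z))*1e3);print(n,p.round(1).tolist());return p
pr("corners",[(746,86),(40,85),(40,605),(672,610)],.03)
pr("stud",[(441,345)],.072)
p=pr("wing ends",[(467,192),(440,500)],.079);d=p[0]-p[1];print(np.degrees(np.arctan2(d[1],d[0])))
pr("blade",[(645,498),(226,538)],.034)
c=pickle.load(open('w6.pkl','rb'))
W=lambda L:[(50+x/2.8-.3,50+y/2.8-.3) for x,y in L]
pr("blade before",[(690,432),(395,460)],.034);pr("corners",[(735,137),(237,141),(280,515),(724,515)],.03)
c=pickle.load(open('w2.pkl','rb'))
W=lambda L:[(130+x/3.7-.36,110+y/3.7-.36) for x,y in L]
pr("blade start",[(662,378),(332,407)],.034)
E
```

```text
corners [[44.8, -71.7, 30.0], [44.2, 71.4, 30.0], [-69.5, 71.8, 30.0], [-71.4, -72.9, 30.0]]
stud [[0.7, -0.1, 72.0]]
wing ends [[28.4, 0.1, 79.0], [-26.0, -0.2, 79.0]]
0.30764662203924886
blade [[-42.5, -60.7, 34.0], [-51.6, 30.9, 34.0]]
blade before [[-42.6, -61.2, 34.0], [-51.3, 30.8, 34.0]]
corners [[44.4, -73.2, 30.0], [44.2, 70.5, 30.0], [-71.2, 71.0, 30.0], [-71.6, -72.8, 30.0]]
blade start [[-42.8, -61.0, 34.0], [-51.7, 31.2, 34.0]]
```

The wings now lie along clamp x (0.3°) and the blade has not moved (within 0.5 mm). I'll confirm tightness with a second gentle push on the same wing.

```bash
python3 -c "
from h import *
todelta([24,25,100])"
```

```text
units tool [1.541 1.48  1.366]
```

Request:
step_arm(steps=[[0.4,0.4,0.3,0,0,0,1],[0.6,0.55,0.5,0,0,0,1],[0.5,0.5,0.5,0,0,0,1],[0.08,0.05,0.1,0,0,0,1],[0,0,0,0,0,0,1],[0,0,0,0,0,0,1]])

```text
t: 14.87
tool_pos: [0.525, -0.0407, 0.0974]
ee_rot: [-179.9, 0.1, 12.5]
wrist_force: [-0.6, 0.0, 0.3]
width: 0.0001
```

```bash
python3 -c "
from h import *
st();todelta([24,23,69])"
```

```text
t14.87 clamp-mm [24.6 24.2 97.4] rot [-1.7993e+02  1.5000e-01  1.2500e+01] Fc [-0.59  0.13  0.33] M [ 0.01  0.05 -0.  ] w 0.0001
units tool [-0.017  0.042  0.946]
```

Request:
step_arm(steps=[[0,0,0.3,0,0,0,1],[0,0,0.4,0,0,0,1],[0,0,0.25,0,0,0,1],[0,0,0,0,0,0,1],[0,0.12,0,0,0,0,1],[0,0.12,0,0,0,0,1],[0,0,0,0,0,0,1],[0,0,0,0,0,0,1]])

```text
t: 15.53
tool_pos: [0.5282, -0.0482, 0.0706]
ee_rot: [180.0, -0.1, 12.5]
wrist_force: [0.4, -0.2, 0.4]
width: 0.0002
```

```bash
python3 -c "
from h import *
st()"
```

```text
t15.53 clamp-mm [26.1 16.2 70.6] rot [ 1.7996e+02 -8.0000e-02  1.2500e+01] Fc [ 0.37 -0.3   0.4 ] M [0.04 0.01 0.02] w 0.0002
```

Request:
step_arm(steps=[[-0.03,0.05,0.03,0,0,0,1],[0,0.05,0,0,0,0,1],[0,0,0,0,0,0,1]])

```text
t: 15.78
tool_pos: [0.5276, -0.0505, 0.0694]
ee_rot: [-179.9, -0.1, 12.5]
wrist_force: [0.3, 2.8, 1.3]
width: -0.0001
```

Request:
step_arm(steps=[[0,0.04,0,0,0,0,1],[0,0,0,0,0,0,1]])

```text
t: 15.95
tool_pos: [0.5278, -0.0514, 0.0693]
ee_rot: [-179.9, -0.1, 12.5]
wrist_force: [-0.2, 4.2, 2.7]
width: 0.0002
```

```bash
python3 -c "
from h import *
st()"
```

```text
t15.95 clamp-mm [25.  13.2 69.3] rot [-1.799e+02 -6.000e-02  1.255e+01] Fc [0.69 4.13 2.72] M [ 0.92 -0.04 -0.  ] w 0.0002
```

Request:
step_arm(steps=[[0,0.05,0,0,0,0,1],[0,0,0,0,0,0,1]])

```text
t: 16.12
tool_pos: [0.5281, -0.0523, 0.0692]
ee_rot: [-179.8, -0.1, 12.6]
wrist_force: [0.6, 5.7, 3.4]
width: -0.0002
```

```bash
python3 -c "
from h import *
st()"
```

```text
t16.12 clamp-mm [25.  12.2 69.2] rot [-1.7982e+02 -7.0000e-02  1.2560e+01] Fc [1.79 5.46 3.45] M [ 1.29 -0.03  0.  ] w -0.0002
```

The springy reaction recurs at the same place (4 then 6 N, about 1.5 N/mm), so the nut is at its tight end. I'll retreat clear.

Request:
step_arm(steps=[[0,-0.12,0,0,0,0,1],[0,-0.3,0,0,0,0,1],[0,-0.3,-0.2,0,0,0,1],[0,0,-0.7,0,0,0,1],[-0.5,-0.4,-0.8,0,0,0,1],[-0.6,-0.5,-0.8,0,0,0,1],[-0.4,-0.3,-0.3,0,0,0,1],[0,0,0,0,0,0,1]])

```text
t: 16.78
tool_pos: [0.4699, -0.0061, 0.1554]
ee_rot: [179.9, -0.1, 12.6]
wrist_force: [-0.1, 0.7, -1.0]
width: 0.0001
```

```bash
python3 -c "
from h import *
import pickle
st();c=env.calibration('wrist');im=env.get_image('wrist');pickle.dump(c,open('w16.pkl','wb'));cv2.imwrite('pics/w16.png',im);crop(im,255,90,455,250,3.9,'pics/w16c.png');cv2.imwrite('pics/t16.png',env.get_image('top'))"
```

```text
t16.78 clamp-mm [-21.6  70.  155.4] rot [ 1.799e+02 -8.000e-02  1.261e+01] Fc [ 0.05  0.72 -0.97] M [-0.05 -0.03 -0.01] w 0.0001
```

View pics/w16.png

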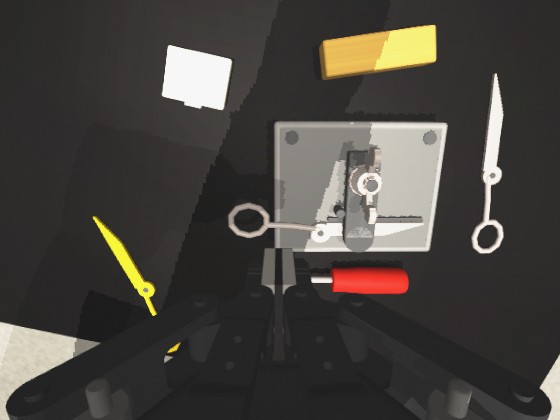

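View pics/w16c.png

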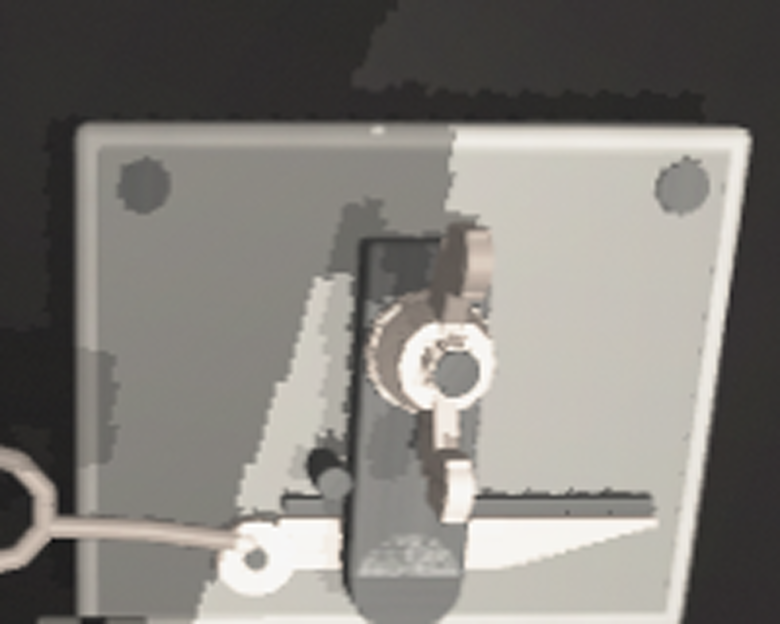

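View pics/t16.png

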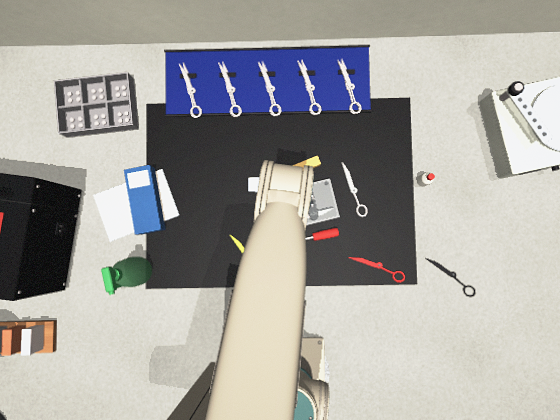

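The strap is on the pin at (335,480) in the crop, the wings lie along clamp x, and the blade and bystanders are in place. I'll rise further and hand in.

Request:
step_arm(steps=[[0,-0.5,-0.6,0,0,0,1],[0,-0.6,-0.7,0,0,0,1],[0,-0.5,-0.5,0,0,0,1],[0,0,0,0,0,0,1],[0,0,0,0,0,0,1],[0,0,0,0,0,0,1]])

```text
t: 17.38
tool_pos: [0.4608, 0.0393, 0.2055]
ee_rot: [180.0, 0.1, 12.5]
wrist_force: [-0.8, 0.5, -0.4]
width: 0.0005
```

```bash
python3 - <<'E'
from h import *
import pickle
c=pickle.load(open('w16.pkl','rb'))
W=lambda L:[(255+x/3.9-.37,90+y/3.9-.37) for x,y in L]
p=w2c(plane(c,W([(478,230),(458,520)]),.079))*1e3;d=p[0]-p[1];print(p.round(1),np.degrees(np.arctan2(d[1],d[0])))
print((w2c(plane(c,W([(658,520),(256,558)]),.034))*1e3).round(1))
st();print(env.hand_in())
E
```

```text
[[ 28.2   0.5  79. ]
 [-26.2  -0.5  79. ]] 1.032733089485011
[[-42.3 -61.2  34. ]
 [-51.4  31.   34. ]]
t17.38 clamp-mm [-20.6 116.3 205.5] rot [1.7999e+02 1.2000e-01 1.2520e+01] Fc [-0.72  0.66 -0.35] M [-0.01 -0.01  0.06] w 0.0005
the job is handed in; nothing more can be done
None
```

I pushed the strap home against its stop pin, then pushed the wing nut about 343° clockwise until it was tight. The job was handed in at 17.4 s with the arm clear of the clamp.

**Strap:** the final push stopped at a 4.9 N reaction. The pictures then showed the strap's sides parallel to clamp x within about 1°, resting on the pin.

**Nut:** the last stroke and a second check push both met the springy end, rising to about 6 N at roughly 1.5 N/mm. After each release the wings came back to lie along clamp x, at 0.3° and then 1.0°, a difference within picture error.

**Blade and bystanders:** the blade stayed where it was within about 0.5 mm. The bystanders I could see had not moved by eye.

**What disagreed:**
- During one nut stroke an upward force of about 7 N appeared, I think from the fingertip riding on the inner neck of the wing. I backed off and finished that stroke further out on the wing.
- The closed fingertip seems 2–3 mm thicker at contact than the pictures suggested.

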